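# Snap the probe holder onto the cushioned rail and slide it to the stop ring

## Robot

A 6-joint arm with a two-finger parallel gripper is mounted at the origin on the work surface. World frame = base frame: x ahead of the robot, y to its left, z up, the work surface at z = 0. Lengths are in m, angles in rad, forces in N, time in s.
With the tool pointing down it reaches from about 0.325 to 0.9 m from the base axis. Payload 6.1 kg.
Tool frame: the origin (TCP) lies on the centre line of the jaws, within the pads' length; the fingertips stand 22 mm ahead of it and the grasp point (between the pads) lies 3 mm ahead of it; z points along the fingers, y is the line along which they close (so a half turn about z gives the same grasp; the last joint's range is limited). The gripper opens to 85 mm and grips with 20 to 120 N. Pads are 22 mm wide; open, the fingers measure 114 mm over their backs; the gripper's body (76 mm by 85 mm) begins 54 mm behind the grasp point. The pads swing forward as they close: fully open they stand 13 mm farther back than shut.
Start: joints at [-1.386, 0.22, 1.526, -0, 1.395, -0.126], TCP at [0.191, -0.595, 0.253] pointing down, gripper open.
Joint ranges: [-2.98, 2.98], [-0.91, 2.08], [0.09, 2.57], [-1.24, 4.39], [0.2, 2.65], [-2.68, 2.68]. Speed limits (rad/s): [2.57, 2.57, 3.01, 3.14, 3.14, 3.14].

## Interface

Orientations are given as a unit quaternion [x, y, z, w].
In Python, from workcell import arm gives the robot as it stands.
- The arm moves only by the tool jog_arm, never from a script. Its argument "increments" is a list that holds one entry, the list of rows, each a list of 7 numbers: the closure in counts, from 0 (fully open) to 255 (shut), then the shift along the tool's x, y, z in cm, then the turn, a rotation vector about the tool's x, y, z in degrees. In form: [[[fingers, dx, dy, dz, wx, wy, wz], ...]]. A call has 1 to 12 rows; each row is the pose to reach, as a shift and turn from the pose commanded when the call began, along the tool's axes at that moment; what a row does not reach only later rows make up. A row lasts 1/12 s, in which the tool goes at most 41.7 mm and 7.16 degrees, less where a joint would pass 70% of its speed; a pose out of reach is approached as far as the arm can. A call with a gripper value outside its range is refused whole. The fingers move at their own pace and stop on an object; "grip_force" is the grip in N (left out, the last holds). Time passes only in rows, so rows that repeat a pose let the fingers close. It gives the time, the measured TCP pose, the force, the opening and the grip force at its end, in the units of the state.
- arm.state(): the state, without advancing time (a new reading comes with each control period).
- arm.read_camera(name): name is "scene" or "top"; returns (picture, depth): 480x640x3 uint8, red, green, blue; 480x640 float32, m along the optical axis (not along the pixel's ray), 0 where there is no reading.
- arm.get_calibration(name): a dict with "fovy" (degrees; the focal length in pixels is half the picture's height over the tangent of half this angle, whatever the lens; pixels are square), "cx", "cy" (the principal point, pixels), "eye" and "rotation" of the camera in the world. Camera axes: x right, y up, looking along -z (the intrinsics and any distortion apply to the point x, -y, -z); pixel columns grow to the right and rows downward; lengths in m; the calibration is good to about 2 mm. A picture is of the moment at which its call begins. get_calibration takes no time and is no camera call.
- arm.close_job(): hands the job in; it is judged then, once.
Trained networks look in the newest picture that a camera, given by its name, has taken for a name from the list of things; names that differ only in an ending like _2 or _b are one class to them, and where a whole thing is asked for, a point or a joint stands for the part that bears it (a point fixed in the world has none). Each returns a list of dicts, best first, with "score" (0 to 1); they miss things now and then, are a little off and sometimes report something else, mostly with a low value. They report only what shows in the picture. A call takes as long as a camera call. They do not tell look-alikes from the thing itself.
- arm.search_frame(label, camera): "at" ([x, y, z] in m, in the coordinates of the camera as it stood for that picture, good to about 4 mm: the middle of the surface that is visible of it).
The state is a dict: "clock": time; "joint_positions": joint angles; "dq": joint speeds; "effort": joint torques, N m; "ee_pos": TCP position; "tool_rot": TCP orientation; "contact_force": force on the tool from outside, world axes, zero at the start; "wrist_torque": the same for the moment, N m; "finger_gap": finger opening in m; "finger_force": force on a finger pad.
Only numpy, scipy, OpenCV 4.12 (cv2) and the standard library are available. Lean on these libraries where they do the work, as an engineer would, in place of code of your own. Each camera call takes 0.05 s, during which the arm holds its last target. There are 200 camera calls.

## Task

Fit the orange probe holder on the steel rail: with its block upright, press it straight down on the free stretch of rail on the robot's right of the blue stop ring, well clear of the ring, until both arms snap under the bar, but never press so hard that the cushioned rail is driven down to the bottom of its travel. Then slide it along the rail until it just touches the ring, gently enough that the ring stays where it was set, and let go, leaving the holder upright and snapped on, and the bottles, jar and beaker standing where they were.

Things in the scene. Friction and masses are not known exactly. Their poses are not given: they have to be found in the camera images.
- holder_grip (a point): Orange plastic probe holder, loose, 60 to 115 g, 79 mm tall, upright on the bench on its two arms. This point: centre of its grip block, 57.5 mm above its feet. Block 24 mm (own x) by 40 mm (own y), 44 mm high, black socket in its top. Under the block a saddle plate 36 x 44 x 8 mm, its top 22 mm below this point. z up, y along the bore. Turned half round about z it is the same.
- holder_bore (a point): Centre of the holder's bore, whose axis is own y: 40 mm straight below the grip block's centre, 17.5 mm above the feet. When snapped on, it lies on the rail's axis and the saddle rests on top of the rail. The saddle's and arms' end faces are 22 mm from it in y. Snapped on, the holder slides along the rail with 2 to 6 N of friction; pulling it off upwards takes over 6 N.
- holder_mouth (a point): Midway between the lips of the holder's two sprung arms (one each side in x, 44 mm long), 8.5 mm below the bore's centre. The lips are 11 mm apart, the flared feet below them 37 mm overall. Pressed on the rail they first touch with the bore 17 to 20 mm above its axis, then resist ever more, up to 9 to 18 N, until they spread past its widest part; the force then drops at once by a third or more.
- rail_mid (a point): Middle of the axis of the round steel rail, 20 mm thick, level along this frame's y (y to the robot's left, z up), 115 mm above the bench when unloaded. It is free for 155 mm each side of this point, up to grey end posts 36 mm wide across the rail and 16 mm thick that rise 23 mm above its axis. Grey base plate 120 x 360 x 12 mm. The point moves down with the rail.
- rail (a joint): How far the rail is pushed down on its soft spring cushions: 0 unloaded (against its upper stop), 0.032 m at the bottom of its travel. It gives from about 3 N, then 1 mm for each 0.7 N more, so it sinks some 8 to 20 mm before the holder snaps on, and springs back up against it as it does. From 0.029 m (about 23 N) it counts as driven to the bottom.
- stop_ring: Blue plastic stop ring round the rail; origin at its centre on the rail's axis, y along the rail to the robot's left. 36 mm across, 12 mm long (faces at y -6 and +6 mm), small steel screw on top, 26 mm above the axis. It sits 35 to 100 mm left of the rail's middle, held only by friction: it slips at about 11 N. The holder touches it with the bore's centre 28 mm to its right (y -28 mm).
- amber_jar: Amber jar, 52 mm across and 75 mm tall, loose bystander; origin at the centre of its underside. It and the holder may change places between the left and the right of the rail.
- red_bottle: White bottle with a red cap, 68 mm across and 150 mm tall, loose bystander beyond the rail; origin at the centre of its underside.
- teal_bottle: White bottle with a teal cap, 68 mm across and 160 mm tall, loose bystander beyond the rail; origin at the centre of its underside.
- beaker: Clear beaker, 72 mm across and 90 mm tall, loose bystander beyond the rail; origin at the centre of its underside.
Not all that is in view belongs to the job. Of the things that look like the part that bears holder_grip, take the one that is nearest to the robot's base at the start.

How it is judged:
On the way, in this order (a step that is already met when the one before it is completed fails the run):
1. the holder is snapped on the rail: bore on the rail's axis within 2.5 mm, clear of the ring (x of holder_bore in the frame of rail_mid between -0.0025 and 0.0025 m and z of holder_bore in the frame of rail_mid between -0.0025 and 0.0025 m and angle between the y axis of holder_bore and the y axis of rail_mid, either way round below 0.1 rad), for 0.2 s.
2. the holder, snapped on, touches the right face of the ring (all of step 1 and y of holder_bore in the frame of stop_ring between -0.031 and -0.025 m and contact force between holder and stop_ring above 1 N), for 0.1 s.
At the end, for the whole second after the job is handed in: Holder snapped on the rail (bore within 2.5 mm of its axis, 0.1 rad of its line), upright within 0.25 rad, at rest, within 2.5 mm of the ring's right face; ring within 3 mm of its start, rail back up; jar, bottles and beaker upright, within 30 mm of their places (all of step 1 and angle between holder_bore's own z axis and vertical below 0.25 rad and y of holder_bore in the frame of stop_ring between -0.0305 and -0.025 m and distance of stop_ring from where it was at the start of the episode below 0.003 m and value of joint rail below 0.001 m and linear speed of holder below 0.01 m/s and angle between each of amber_jar, red_bottle, teal_bottle, beaker's own z axis and vertical below 0.15 rad); the robot touches nothing.
It fails at once if the rail is driven to the bottom of its cushions (29 mm or more) (value of joint rail above 0.029 m).
It fails at once if a jar, bottle or the beaker is moved more than 30 mm or tipped over (distance of any of amber_jar, red_bottle, teal_bottle, beaker from where it was at the start of the episode above 0.03 m or angle between any of amber_jar, red_bottle, teal_bottle, beaker's own z axis and vertical above 0.5 rad).
It also fails if it takes over 58 s, if anything falls off the work surface, if the arm or the gripper's body presses on something with over 40 N, if the wrist force passes 120 N, or if a joint passes its speed limit or range.

## Working session

There is one attempt and no reset: what is moved stays moved. The work goes in short steps, Python scripts to look and compute and a tool call to move; the robot and the scene stay as the last step left them, time stands still between calls to the robot, and variables do not carry over. Pictures are saved under pics/ and viewed, at most 10 in all, crops included, and the job is handed in when it is done.

Besides the shell and the picture viewer there is one more tool, called after "Emit:" by a JSON object that holds its "name" and its "arguments", one argument or row to a line. jog_arm: Moves the arm, as the interface text tells. Its arguments: {"type":"object","properties":{"increments":{"type":"array","items":{"type":"array","items":{"type":"array","items":{"type":"number"}}}},"grip_force":{"type":"number"}},"required":["increments"]}

```bash
mkdir -p pics
cat > h.py <<'E'
import numpy as np, cv2
from workcell import arm
def shot(cam,fn=None):
    p,d=arm.read_camera(cam)
    if fn: cv2.imwrite('pics/'+fn,p[:,:,::-1])
    return p,d
def w(cam,pt):
    c=arm.get_calibration(cam); return np.array(c['rotation']).reshape(3,3)@np.array(pt)+np.array(c['eye'])
def pix(cam,P):
    c=arm.get_calibration(cam); q=np.array(c['rotation']).reshape(3,3).T@(np.array(P)-np.array(c['eye']))
    f=240/np.tan(np.radians(c['fovy']/2)); return [c['cx']+f*q[0]/-q[2], c['cy']-f*q[1]/-q[2]]
def cloud(cam,d):
    c=arm.get_calibration(cam); f=240/np.tan(np.radians(c['fovy']/2))
    v,u=np.mgrid[:480,:640]
    q=np.stack([(u-c['cx'])/f*d,-(v-c['cy'])/f*d,-d],-1)
    return q@np.array(c['rotation']).reshape(3,3).T+np.array(c['eye'])
E
python3 - <<'E'
from h import *
np.set_printoptions(precision=4,suppress=True)
for cam in ['scene','top']:
    p,d=shot(cam,cam+'0.png'); print(cam,arm.get_calibration(cam))
    for n in ['holder_grip','stop_ring','rail_mid','amber_jar','red_bottle','teal_bottle','beaker']:
        for r in arm.search_frame(n,cam)[:4]:
            P=w(cam,r['at']); print(n,round(r['score'],2),P,np.round(pix(cam,P)))
print(arm.state())
E
```

```text
scene {'fovy': 51.94702837590155, 'cx': 323.81820431719586, 'cy': 233.4672140504647, 'eye': array([1.0054, 0.3734, 0.8268]), 'rotation': array([0.1224, 0.2872, 0.8842, 0.3475])}Traceback (most recent call last):
  File "<stdin>", line 7, in <module>
  File "h.py", line 8, in w
    c=arm.get_calibration(cam); return np.array(c['rotation']).reshape(3,3)@np.array(pt)+np.array(c['eye'])
                                       ~~~~~~~~~~~~~~~~~~~~~~~~~~~~~~~^^^^^
ValueError: cannot reshape array of size 4 into shape (3,3)
```

```bash
sed -i "s/np.array(c\['rotation'\]).reshape(3,3)/R.from_quat(c['rotation']).as_matrix()/; 1a from scipy.spatial.transform import Rotation as R" h.py
python3 - <<'E'
from h import *
np.set_printoptions(precision=4,suppress=True)
for cam in ['scene','top']:
    p,d=shot(cam,cam+'0.png'); print(cam,arm.get_calibration(cam))
    for n in ['holder_grip','stop_ring','rail_mid','amber_jar','red_bottle','teal_bottle','beaker']:
        for r in arm.search_frame(n,cam)[:4]:
            P=w(cam,r['at']); print(n,round(r['score'],2),P,np.round(pix(cam,P)))
print(arm.state())
E
```

```text
scene {'fovy': 51.94702837590155, 'cx': 323.81820431719586, 'cy': 233.4672140504647, 'eye': array([1.0054, 0.3734, 0.8268]), 'rotation': array([0.1224, 0.2872, 0.8842, 0.3475])}
holder_grip 0.77 [ 0.7261 -0.0959  0.0522] [255. 249.]
holder_grip 0.76 [ 0.5587 -0.3976  0.0466] [231. 131.]
stop_ring 0.6 [0.5703 0.0734 0.1283] [380. 233.]
rail_mid 0.63 [0.5681 0.0366 0.1224] [366. 222.]
amber_jar 0.83 [0.4703 0.2901 0.062 ] [504. 297.]
red_bottle 0.71 [0.7795 0.2407 0.1367] [367. 378.]
red_bottle 0.3 [0.4674 0.2871 0.0625] [504. 295.]
red_bottle 0.22 [ 0.7606 -0.2371  0.1127] [191. 196.]
teal_bottle 0.6 [ 0.7606 -0.2377  0.1129] [191. 195.]
teal_bottle 0.31 [ 0.4954 -0.2939  0.0455] [281. 141.]
beaker 0.62 [0.7805 0.2448 0.1369] [369. 381.]
beaker 0.55 [0.7967 0.0155 0.0557] [263. 309.]
top {'fovy': 52.75475381991885, 'cx': 326.99905531656833, 'cy': 243.1456296276226, 'eye': array([ 0.5556, -0.0203,  1.0403]), 'rotation': array([-0.0211,  0.0211,  0.7128, -0.7008])}
holder_grip 0.94 [ 0.5572 -0.3902  0.0632] [511. 268.]
holder_grip 0.83 [ 0.5908 -0.294   0.073 ] [464. 252.]
holder_grip 0
[... 359 characters left out ...]
.66 [ 0.4869 -0.3009  0.0742] [469. 304.]
teal_bottle 0.88 [ 0.7381 -0.248   0.1584] [449. 171.]
teal_bottle 0.56 [ 0.488  -0.2988  0.0755] [468. 304.]
beaker 0.85 [0.8089 0.0328 0.0425] [300. 151.]
{'clock': 0.9, 'joint_positions': array([-1.3861,  0.2204,  1.5265,  0.    ,  1.3947, -0.1261]), 'dq': array([ 0.0003, -0.0005,  0.0002,  0.0002,  0.0014, -0.0006]), 'effort': array([  0.0001, -49.6838, -38.9737,  -0.0004,   0.0006,  -0.    ]), 'ee_pos': array([ 0.1911, -0.5951,  0.2533]), 'tool_rot': array([0.988 , 0.1548, 0.    , 0.    ]), 'contact_force': array([ 0.5859, -0.0365,  0.7852]), 'wrist_torque': array([-0.057,  0.046, -0.017]), 'finger_force': 0.0, 'finger_gap': 0.08565474074840901}
```

View pics/scene0.png

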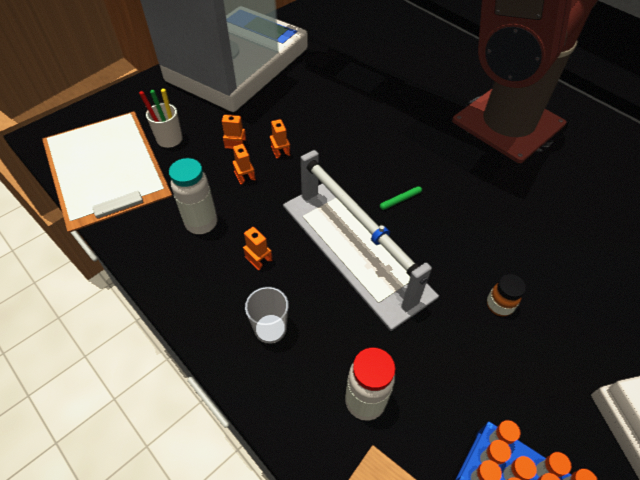

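View pics/top0.png

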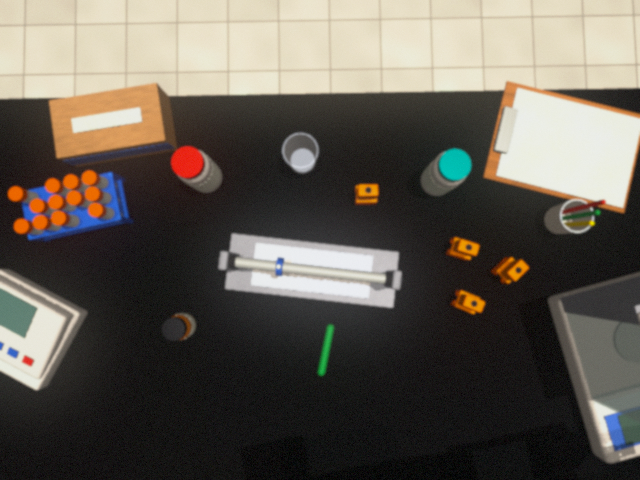

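Holder candidates (top view pixels): (469,304), (464,248), (511,269), (367,193). In the scene view these are (281,138), (243,163), (233,131) and (256,248). The first lies 0.57 m from the base, the others 0.66 m or more, so I take (469,304). I'll measure its pose, the rail and the ring from depth.

```bash
cat > m.py <<'E'
from h import *
np.set_printoptions(precision=4,suppress=True)
def measure(c0,cam,save=None,ztop=0.079):
    p,d=shot(cam); P=cloud(cam,d); hsv=cv2.cvtColor(p,cv2.COLOR_RGB2HSV).astype(int)
    H,S,V=hsv[...,0],hsv[...,1],hsv[...,2]; ok=d>0
    out={}
    near=(np.hypot(P[...,0]-c0[0],P[...,1]-c0[1])<.04)&ok
    m=near&(abs(P[...,2]-ztop)<.006)
    q=P[m]; r=cv2.minAreaRect(q[:,:2].astype(np.float32)*1000)
    print(cam,'top face n',len(q),'z',np.median(q[:,2]),'rect mm',r, 'mean',q.mean(0))
    rail=ok&(P[...,2]>.12)&(P[...,2]<.13)&(abs(P[...,0]-.56)<.05)&(abs(P[...,1]-.02)<.15)&(S<60)
    q=P[rail]; a=np.polyfit(q[:,1],q[:,0],1); print('rail x=a*y+b',a,'ztop',np.percentile(q[:,2],[50,90,98]),'yaw deg',np.degrees(np.arctan(-a[0])), 'yrange',q[:,1].min(),q[:,1].max())
    post=ok&(P[...,2]>.132)&(P[...,2]<.146)&(abs(P[...,0]-.56)<.06)&(abs(P[...,1]-.02)<.22)
    for s in (-1,1):
        q=P[post&(s*(P[...,1]-.02)>.1)]
        if len(q): print('post',len(q),q.mean(0),q.min(0),q.max(0))
    blue=ok&(H>100)&(H<130)&(S>110)&(abs(P[...,0]-.56)<.05)&(abs(P[...,1]-.06)<.07)&(P[...,2]>.09)
    q=P[blue]; print('ring',len(q),q.mean(0),q.min(0),q.max(0))
    if save:
        u,v=map(int,pix(cam,[c0[0],c0[1],.06])); cv2.imwrite('pics/'+save,cv2.resize(p[max(v-50,0):v+50,max(u-60,0):u+60,::-1],None,fx=6,fy=6,interpolation=2))
E
python3 - <<'E'
from m import *
measure([.487,-.2995],'top','c1.png'); measure([.487,-.2995],'scene','c2.png')
E
```

```text
top top face n 247 z 0.07895055770205606 rect mm ((489.1367492675781, -306.8455505371094), (39.75656509399414, 24.076562881469727), 67.29991912841797) mean [ 0.489  -0.3063  0.0789]
rail x=a*y+b [0.1291 0.5579] ztop [0.1236 0.1263 0.1281] yaw deg -7.35716851813877 yrange -0.12967405947534108 0.16901966796800294
post 159 [ 0.5389 -0.1473  0.1369] [ 0.522  -0.1561  0.1329] [ 0.5556 -0.1384  0.1413]
post 159 [0.5808 0.1746 0.1371] [0.5628 0.1659 0.132 ] [0.5984 0.1838 0.1413]
ring 53 [0.5679 0.0703 0.1286] [0.5535 0.0647 0.1221] [0.582  0.0761 0.134 ]
scene top face n 147 z 0.07894733009489507 rect mm ((489.14324951171875, -308.07904052734375), (42.890289306640625, 23.98003578186035), 65.61107635498047) mean [ 0.4906 -0.3062  0.0789]
rail x=a*y+b [0.1333 0.5597] ztop [0.1236 0.1258 0.1273] yaw deg -7.590412444544213 yrange -0.12974106466631358 0.16928337170744714
post 119 [ 0.5401 -0.1474  0.1365] [ 0.5208 -0.1594  0.132 ] [ 0.557  -0.1387  0.1412]
post 182 [0.5824 0.1746 0.1368] [0.5624 0.1652 0.1322] [0.5987 0.1831 0.1409]
ring 134 [0.5727 0.0721 0.1252] [0.5511 0.0631 0.1029] [0.5854 0.0785 0.1357]
```

View pics/c1.png

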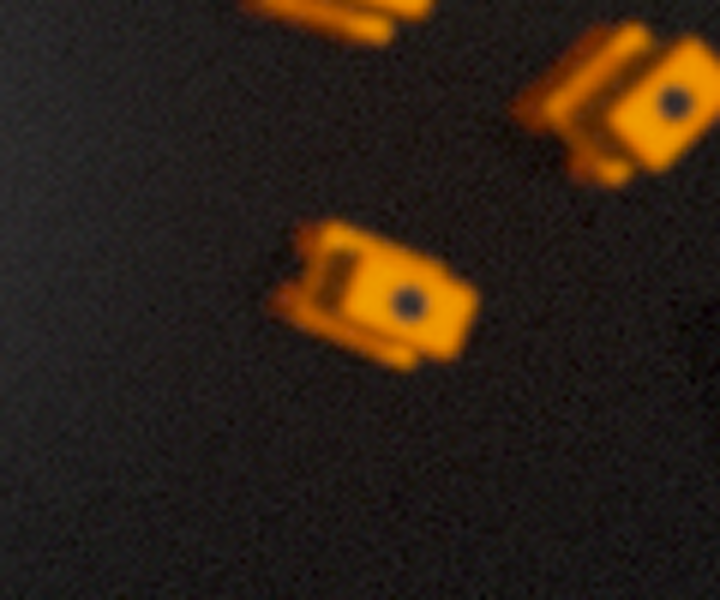

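View pics/c2.png

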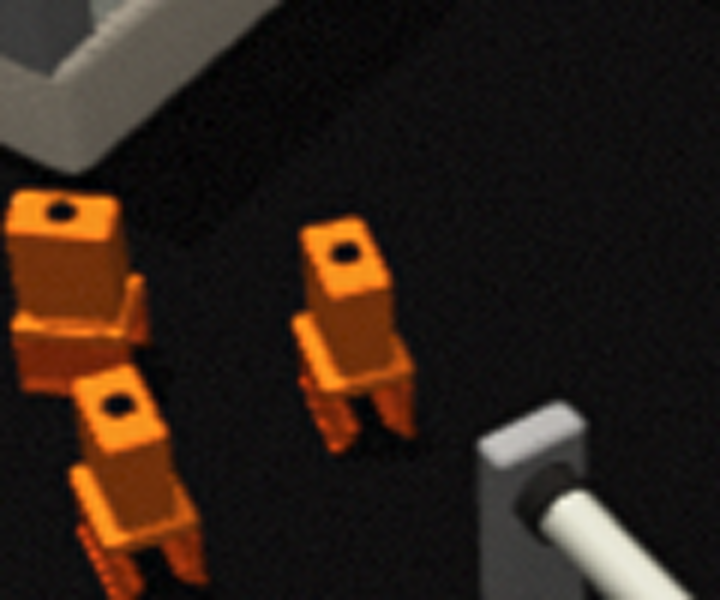

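Both crops show the chosen holder upright and free on all sides, with its socket at about (410,300) in the top crop. The instrument beside the start pose could be in the way, so I'll check the path next.

Run:
```python
from m import *
for cam in ['top','scene']:
    p,d=shot(cam);P=cloud(cam,d)[d>0]
    for x0 in np.arange(.1,.7,.1):
        row=[]
        for y0 in np.arange(-.8,-.2,.1):
            m=(P[:,0]>=x0)&(P[:,0]<x0+.1)&(P[:,1]>=y0)&(P[:,1]<y0+.1)
            row.append('%.2f'%P[m,2].max() if m.any() else ' -- ')
        print(cam,'%.1f'%x0,row)
s=arm.state(); T=R.from_quat(s['tool_rot']).as_matrix(); print(T)
for g in ([.489,-.3068,.30],[.489,-.3068,.064]): print(T.T@(np.array(g)-s['ee_pos'])*100)
```

```text
top 0.1 [' -- ', '0.07', '0.07', '0.01', '0.01', '0.01', '0.01']
top 0.2 [' -- ', '0.07', '0.21', '0.01', '0.01', '0.01', '0.01']
top 0.3 [' -- ', ' -- ', '0.26', '0.01', '0.01', '0.01', '0.01']
top 0.4 [' -- ', ' -- ', '0.29', '0.31', '0.08', '0.08', '0.02']
top 0.5 [' -- ', '0.13', '0.28', '0.08', '0.08', '0.08', '0.14']
top 0.6 ['-0.01', '0.01', '0.14', '0.08', '0.08', '0.08', '0.02']
scene 0.1 ['0.00', '0.07', '0.07', '0.01', '0.01', '0.01', '0.01']
scene 0.2 [' -- ', '0.07', '0.21', '0.01', '0.01', '0.01', '0.01']
scene 0.3 [' -- ', ' -- ', '0.25', '0.01', '0.01', '0.01', '0.01']
scene 0.4 [' -- ', ' -- ', '0.29', '0.30', '0.08', '0.08', '0.01']
scene 0.5 ['0.23', '0.26', '0.29', '0.29', '0.08', '0.08', '0.14']
scene 0.6 ['0.00', '0.01', '0.14', '0.08', '0.08', '0.08', '0.01']
[[ 0.9521  0.3058 -0.    ]
 [ 0.3058 -0.9521 -0.    ]
 [-0.      0.     -1.    ]]
[ 37.1758 -18.3364  -4.6711]
[ 37.1764 -18.3373  18.9289]
```

Emit:
{"name": "jog_arm", "arguments": {
  "increments": [
    [[0,0,0,-15,0,0,0],[0,0,0,-15,0,0,0],[0,0,0,-15,0,0,0],[0,0,0,-15,0,0,0],[100,37.2,-18.3,-15,0,0,-49],[100,37.2,-18.3,-15,0,0,-49],[100,37.2,-18.3,-15,0,0,-49],[100,37.2,-18.3,-15,0,0,-49],[100,37.2,-18.3,-15,0,0,-49],[100,37.2,-18.3,-15,0,0,-49],[100,37.2,-18.3,-15,0,0,-49],[100,37.2,-18.3,-15,0,0,-49]]
  ],
  "grip_force": 60
}}

```text
clock: 2.1
ee_pos: [0.432, -0.3618, 0.4036]
tool_rot: [0.833, 0.553, 0.0, 0.0]
contact_force: [0.4, -0.4, -0.4]
finger_gap: 0.0518
finger_force: 0.0
```

```bash
cat > g.py <<'E'
import sys
from m import *
def go(goal,yaw=None):
    s=arm.state(); T=R.from_quat(s['tool_rot']).as_matrix()
    print('t',s['clock'],'pos',s['ee_pos'],'F',s['contact_force'],'M',s['wrist_torque'],'gap',s['finger_gap'],'q',s['joint_positions'])
    print('tool y yaw',np.degrees(np.arctan2(T[1,1],T[0,1])),'z',T[:,2])
    print('shift cm',T.T@(np.array(goal)-s['ee_pos'])*100)
if __name__=='__main__': go([float(a) for a in sys.argv[1:4]])
E
python3 g.py .489 -.3068 .12
```

```text
t 2.1 pos [ 0.432  -0.3618  0.4036] F [ 0.3787 -0.3668 -0.3721] M [-0.02   -0.0285 -0.0446] gap 0.051792070567516425 q [-0.8371  0.0185  1.4698 -0.      1.6526 -0.4379]
tool y yaw -22.87514068490082 z [ 0.0005 -0.0005 -1.    ]
shift cm [ 7.2916  3.0939 28.3626]
```

Emit:
{"name": "jog_arm", "arguments": {
  "increments": [
    [[100,7.3,3.1,0,0,0,0],[100,7.3,3.1,0,0,0,0],[100,7.3,3.1,12,0,0,0],[100,7.3,3.1,20,0,0,0],[100,7.3,3.1,26,0,0,0],[100,7.3,3.1,26,0,0,0],[100,7.3,3.1,26,0,0,0],[100,7.3,3.1,26,0,0,0],[100,7.3,3.1,26,0,0,0],[100,7.3,3.1,26,0,0,0]]
  ]
}}

```text
clock: 2.93
ee_pos: [0.4858, -0.3067, 0.1394]
tool_rot: [0.835, 0.551, -0.001, -0.004]
contact_force: [-0.3, 0.4, 0.5]
finger_gap: 0.0519
finger_force: 0.0
```

```bash
python3 g.py .489 -.3068 .064
```

```text
t 2.9333 pos [ 0.4858 -0.3067  0.1394] F [-0.3029  0.4121  0.5201] M [-0.0283  0.0069 -0.0482] gap 0.05190854076841991 q [-0.7003  0.2152  1.7564  0.      1.1783 -0.2955]
tool y yaw -23.1948832634074 z [-0.0064  0.0054 -1.    ]
shift cm [0.0944 0.3554 7.5336]
```

Emit:
{"name": "jog_arm", "arguments": {
  "increments": [
    [[100,0,0,0,0,0,0],[100,0,0,0,0,0,0]]
  ]
}}

```text
clock: 3.1
ee_pos: [0.49, -0.3101, 0.1469]
tool_rot: [0.835, 0.551, 0.001, 0.003]
contact_force: [0.9, -0.3, 0.0]
finger_gap: 0.0517
finger_force: 0.0
```

```bash
python3 g.py .489 -.3068 .064
```

```text
t 3.1 pos [ 0.49   -0.3101  0.1469] F [ 0.8508 -0.3319  0.0013] M [-0.1106 -0.0544  0.0261] gap 0.051719955629169166 q [-0.7003  0.2087  1.7486  0.      1.1788 -0.2955]
tool y yaw -23.191697740745358 z [ 0.0041 -0.0035 -1.    ]
shift cm [ 0.2805 -0.2629  8.284 ]
```

Emit:
{"name": "jog_arm", "arguments": {
  "increments": [
    [[100,0.2,-0.1,2,0,0,0],[100,0.2,-0.1,4,0,0,0],[100,0.2,-0.1,5.5,0,0,0],[100,0.2,-0.1,6,0,0,0],[100,0.2,-0.1,6,0,0,0],[100,0.2,-0.1,6,0,0,0],[100,0.2,-0.1,6,0,0,0]]
  ]
}}

```text
clock: 3.68
ee_pos: [0.4894, -0.3075, 0.0857]
tool_rot: [0.835, 0.551, 0.001, 0.002]
contact_force: [0.3, -0.1, 0.1]
finger_gap: 0.0521
finger_force: 0.0
```

```bash
python3 g.py .489 -.3068 .064
```

```text
t 3.6833 pos [ 0.4894 -0.3075  0.0857] F [ 0.3328 -0.0797  0.065 ] M [-0.0206 -0.0025  0.0282] gap 0.052097076963109015 q [-0.6974  0.2852  1.7854 -0.      1.0671 -0.2926]
tool y yaw -23.1940029965696 z [ 0.0029 -0.0025 -1.    ]
shift cm [ 0.0529 -0.0691  2.1701]
```

Emit:
{"name": "jog_arm", "arguments": {
  "increments": [
    [[100,0,0,1.2,0,0,0],[100,0,0,2.1,0,0,0],[100,0,0,2.1,0,0,0],[100,0,0,2.1,0,0,0],[200,0,0,2.1,0,0,0],[255,0,0,2.1,0,0,0],[255,0,0,2.1,0,0,0],[255,0,0,2.1,0,0,0],[255,0,0,2.1,0,0,0],[255,0,0,2.1,0,0,0]]
  ]
}}

```text
clock: 4.52
ee_pos: [0.4882, -0.3065, 0.0626]
tool_rot: [0.835, 0.551, 0.0, 0.0]
contact_force: [-0.3, 0.1, 0.1]
finger_gap: 0.0234
finger_force: 60.1
```

```bash
python3 g.py .489 -.3068 .2
```

```text
t 4.5167 pos [ 0.4882 -0.3065  0.0626] F [-0.3431  0.0837  0.0755] M [ 0.0454 -0.0031 -0.0053] gap 0.023418899468319862 q [-0.6974  0.3183  1.7948 -0.      1.028  -0.2926]
tool y yaw -23.192050901838932 z [ 0.0004 -0.0004 -1.    ]
shift cm [  0.0031   0.0914 -13.7394]
```

Emit:
{"name": "jog_arm", "arguments": {
  "increments": [
    [[255,0,0,-2,0,0,0],[255,0,0,-5,0,0,0],[255,0,0,-9,0,0,0],[255,0,0,-13,0,0,0],[255,0,0,-16,0,0,0],[255,0,0,-18,0,0,0],[255,0,0,-18,0,0,0],[255,0,0,-18,0,0,0]]
  ]
}}

```text
clock: 5.18
ee_pos: [0.4885, -0.3068, 0.2435]
tool_rot: [0.835, 0.551, 0.0, 0.001]
contact_force: [-0.1, 0.3, -2.1]
finger_gap: 0.0231
finger_force: 60.0
```

```bash
python3 g.py .5553 -.026 .24
```

```text
t 5.1833 pos [ 0.4885 -0.3068  0.2435] F [-0.1062  0.2559 -2.0573] M [-0.018  -0.0082 -0.0147] gap 0.02311594686406442 q [-0.6974  0.1111  1.6684  0.      1.3592 -0.2927]
tool y yaw -23.19012908975443 z [ 0.0022 -0.0019 -1.    ]
shift cm [28.4397 -4.9203  0.3165]
```

Emit:
{"name": "jog_arm", "arguments": {
  "increments": [
    [[255,1.5,-0.3,0,0,0,-1.5],[255,4.5,-0.8,0,0,0,-3],[255,8,-1.4,0,0,0,-5],[255,11.5,-2,0,0,0,-7],[255,15,-2.6,0,0,0,-9],[255,18.5,-3.2,0,0,0,-11],[255,22,-3.8,0,0,0,-13],[255,25,-4.3,0,0,0,-14.5],[255,27.3,-4.7,0,0,0,-15.7],[255,28.4,-4.9,0,0,0,-15.7],[255,28.4,-4.9,0,0,0,-15.7],[255,28.4,-4.9,0,0,0,-15.7]]
  ]
}}

```text
clock: 6.18
ee_pos: [0.5539, -0.0255, 0.2406]
tool_rot: [0.751, 0.66, -0.001, -0.001]
contact_force: [-0.5, -0.2, -1.5]
finger_gap: 0.0234
finger_force: 60.0
```

Emit:
{"name": "jog_arm", "arguments": {
  "increments": [
    [[255,0,0,0,0,0,0],[255,0,0,0,0,0,0],[255,0,0,0,0,0,0]]
  ]
}}

```text
clock: 6.43
ee_pos: [0.5546, -0.0272, 0.2421]
tool_rot: [0.752, 0.659, -0.0, -0.0]
contact_force: [1.0, -0.6, -1.2]
finger_gap: 0.0236
finger_force: 60.0
```

```bash
python3 g.py .5553 -.026 .22
python3 - <<'E'
from m import *
c=arm.state()['ee_pos']
for cam in ['top','scene']:
    p,d=shot(cam,cam+'2.png'); P=cloud(cam,d); hsv=cv2.cvtColor(p,cv2.COLOR_RGB2HSV).astype(int)
    m=(d>0)&(hsv[...,0]<20)&(hsv[...,1]>150)&(np.hypot(P[...,0]-c[0],P[...,1]-c[1])<.05)&(P[...,2]>.15)
    q=P[m]; print(cam,len(q),q.mean(0),q.min(0),q.max(0))
    u,v=map(int,pix(cam,[c[0],c[1],.2])); cv2.imwrite('pics/%s_z.png'%cam,cv2.resize(p[max(v-70,0):v+70,max(u-90,0):u+90,::-1],None,fx=4,fy=4,interpolation=2))
E
```

```text
t 6.4333 pos [ 0.5546 -0.0272  0.2421] F [ 1.012  -0.5729 -1.2024] M [-0.0194 -0.0426 -0.0443] gap 0.02355345951697223 q [-0.191   0.0628  1.7227 -0.0002  1.3564 -0.0583]
tool y yaw -7.597432546635285 z [-0.0004 -0.0002 -1.    ]
shift cm [0.1311 0.0541 2.2115]
top 6037 [ 0.5537 -0.0322  0.5889] [ 0.5091 -0.0768  0.5575] [0.5991 0.0224 0.6067]
scene 3707 [ 0.5747 -0.011   0.4177] [ 0.5268 -0.0553  0.1804] [0.5956 0.0126 0.5278]
```

View pics/scene_z.png

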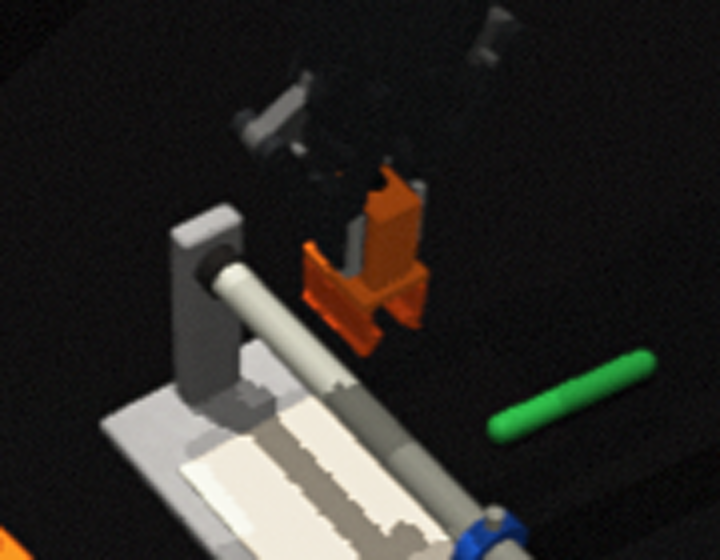

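The scene crop shows the holder held upright over the rail, arms at (340,300)–(415,300), with the blue ring at (490,540). I'll lower to just above contact.

Emit:
{"name": "jog_arm", "arguments": {
  "increments": [
    [[255,0,0.05,1.5,0,0,0],[255,0,0.05,3.2,0,0,0],[255,0,0.05,4.6,0,0,0],[255,0,0.05,5.4,0,0,0],[255,0,0.05,5.4,0,0,0],[255,0,0.05,5.4,0,0,0],[255,0,0.05,5.4,0,0,0]]
  ]
}}

```text
clock: 7.12
ee_pos: [0.5559, -0.0264, 0.1894]
tool_rot: [0.752, 0.659, 0.0, 0.001]
contact_force: [1.3, 0.1, -2.0]
finger_gap: 0.0234
finger_force: 60.0
```

```bash
python3 g.py .5553 -.026 .18
```

```text
t 7.1167 pos [ 0.5559 -0.0264  0.1894] F [ 1.3178  0.1418 -2.0402] M [ 0.0227 -0.0002 -0.0212] gap 0.023409493267736673 q [-0.1891  0.1113  1.7732  0.      1.2555 -0.0581]
tool y yaw -7.507363928083897 z [ 0.0015 -0.0003 -1.    ]
shift cm [ 0.027  -0.0698  0.9359]
```

Emit:
{"name": "jog_arm", "arguments": {
  "increments": [
    [[255,0,0,0.4,0,0,0],[255,0,0,0.8,0,0,0],[255,0,0,1.2,0,0,0],[255,0,0,1.4,0,0,0],[255,0,0,1.4,0,0,0],[255,0,0,1.4,0,0,0],[255,0,0,1.4,0,0,0]]
  ]
}}

```text
clock: 7.7
ee_pos: [0.5555, -0.0261, 0.1748]
tool_rot: [0.752, 0.659, 0.0, 0.0]
contact_force: [-2.4, -0.1, 4.3]
finger_gap: 0.0234
finger_force: 60.7
```

Emit:
{"name": "jog_arm", "arguments": {
  "increments": [
    [[255,0,-0.06,0.2,0,0,0],[255,0,-0.06,0.4,0,0,0],[255,0,-0.06,0.4,0,0,0],[255,0,-0.06,0.4,0,0,0]]
  ]
}}

```text
clock: 8.03
ee_pos: [0.5554, -0.0261, 0.1711]
tool_rot: [0.752, 0.659, 0.001, 0.001]
contact_force: [-0.8, 0.3, 6.6]
finger_gap: 0.0238
finger_force: 60.9
```

Emit:
{"name": "jog_arm", "arguments": {
  "increments": [
    [[255,0,-0.03,0.2,0,0,0],[255,0,-0.03,0.4,0,0,0],[255,0,-0.03,0.4,0,0,0],[255,0,-0.03,0.4,0,0,0]]
  ]
}}

```text
clock: 8.37
ee_pos: [0.5554, -0.0261, 0.1677]
tool_rot: [0.752, 0.659, 0.001, 0.001]
contact_force: [-2.2, -0.0, 9.3]
finger_gap: 0.0235
finger_force: 61.2
```

Emit:
{"name": "jog_arm", "arguments": {
  "increments": [
    [[255,0,0,0.2,0,0,0],[255,0,0,0.4,0,0,0],[255,0,0,0.4,0,0,0],[255,0,0,0.4,0,0,0]]
  ]
}}

```text
clock: 8.7
ee_pos: [0.5556, -0.0261, 0.1641]
tool_rot: [0.752, 0.659, 0.001, 0.001]
contact_force: [-1.3, 1.5, 11.3]
finger_gap: 0.0233
finger_force: 61.6
```

Emit:
{"name": "jog_arm", "arguments": {
  "increments": [
    [[255,0,0,0.2,0,0,0],[255,0,0,0.3,0,0,0],[255,0,0,0.3,0,0,0],[255,0,0,0.3,0,0,0]]
  ]
}}

```text
clock: 9.03
ee_pos: [0.5557, -0.0261, 0.1615]
tool_rot: [0.752, 0.659, 0.001, 0.001]
contact_force: [-2.0, 0.1, 13.3]
finger_gap: 0.0238
finger_force: 61.8
```

Emit:
{"name": "jog_arm", "arguments": {
  "increments": [
    [[255,0,0,0.2,0,0,0],[255,0,0,0.3,0,0,0],[255,0,0,0.3,0,0,0],[255,0,0,0.3,0,0,0]]
  ]
}}

```text
clock: 9.37
ee_pos: [0.5558, -0.0262, 0.1588]
tool_rot: [0.752, 0.659, 0.001, 0.001]
contact_force: [-3.2, 0.8, 14.3]
finger_gap: 0.0238
finger_force: 61.9
```

Run:
```python
from m import *
s=arm.state();print(s)
c=s['ee_pos']
p,d=shot('scene'); P=cloud('scene',d)
u,v=map(int,pix('scene',[c[0],c[1],.12])); cv2.imwrite('pics/press1.png',cv2.resize(p[v-50:v+50,u-65:u+65,::-1],None,fx=6,fy=6,interpolation=2))
m=(d>0)&(abs(P[...,0]-.555)<.03)&(P[...,1]<-.05)&(P[...,1]>-.125)&(P[...,2]>.07)&(P[...,2]<.128)
q=P[m]; print(len(q),np.percentile(q[:,2],[50,90,98]))
```

```text
{'clock': 9.3667, 'joint_positions': array([-0.1888,  0.1427,  1.8001,  0.    ,  1.1952, -0.0582]), 'dq': array([-0.0008, -0.0003, -0.0008, -0.0006,  0.0026,  0.0004]), 'effort': array([ -0.2218, -36.1199, -31.1541,   0.0368,  -1.1232,   0.0138]), 'ee_pos': array([ 0.5558, -0.0262,  0.1588]), 'tool_rot': array([0.7518, 0.6594, 0.0011, 0.0015]), 'contact_force': array([-3.1734,  0.8462, 14.2664]), 'wrist_torque': array([0.0627, 0.6487, 0.0004]), 'finger_force': 61.938382387161255, 'finger_gap': 0.023773303334810186}
196 [0.1044 0.1081 0.1102]
```

View pics/press1.png

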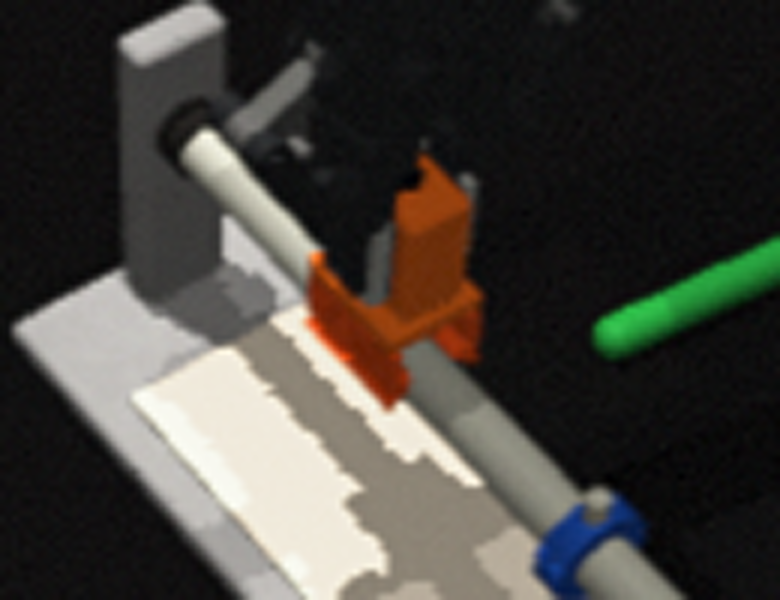

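The crop shows the rail pressed down about 17 mm and the holder astride it at (400,330), not yet snapped. There is a small sideways force toward -x, so I'll relieve that and press on in small steps.

Emit:
{"name": "jog_arm", "arguments": {
  "increments": [
    [[255,0,-0.1,0,0,0,0],[255,0,-0.1,0.1,0,0,0],[255,0,-0.1,0.2,0,0,0],[255,0,-0.1,0.2,0,0,0]]
  ]
}}

```text
clock: 9.75
ee_pos: [0.5554, -0.0261, 0.1571]
tool_rot: [0.752, 0.659, 0.002, 0.002]
contact_force: [-2.0, -0.5, 14.0]
finger_gap: 0.0235
finger_force: 61.9
```

Emit:
{"name": "jog_arm", "arguments": {
  "increments": [
    [[255,0,-0.08,0.1,0,0,0],[255,0,-0.08,0.2,0,0,0],[255,0,-0.08,0.2,0,0,0],[255,0,-0.08,0.2,0,0,0]]
  ]
}}

```text
clock: 10.08
ee_pos: [0.5551, -0.0261, 0.1555]
tool_rot: [0.752, 0.659, 0.002, 0.003]
contact_force: [-0.8, -0.4, 14.1]
finger_gap: 0.0232
finger_force: 62.0
```

Emit:
{"name": "jog_arm", "arguments": {
  "increments": [
    [[255,0,0,0.1,0,0,0],[255,0,0,0.2,0,0,0],[255,0,0,0.2,0,0,0]]
  ]
}}

```text
clock: 10.33
ee_pos: [0.5548, -0.0262, 0.1522]
tool_rot: [0.752, 0.659, 0.002, 0.002]
contact_force: [2.4, -0.8, 7.4]
finger_gap: 0.0232
finger_force: 61.3
```

Snapped: the force fell from 14 N to 7.4 N, and the bore works out on the axis. Next I'll let the rail come back up.

Emit:
{"name": "jog_arm", "arguments": {
  "increments": [
    [[255,0,0.04,-0.2,0,0,0],[255,0,0.06,-0.4,0,0,0],[255,0,0.06,-0.6,0,0,0],[255,0,0.06,-0.7,0,0,0],[255,0,0.06,-0.7,0,0,0],[255,0,0.06,-0.7,0,0,0]]
  ]
}}

```text
clock: 10.83
ee_pos: [0.5549, -0.0261, 0.1582]
tool_rot: [0.752, 0.659, 0.001, 0.002]
contact_force: [5.7, 0.1, 1.6]
finger_gap: 0.0236
finger_force: 60.6
```

Run:
```python
from m import *
print(arm.state())
measure([.487,-.2995],'scene'); measure([.487,-.2995],'top')
```

```text
{'clock': 10.8333, 'joint_positions': array([-0.1891,  0.1406,  1.8035,  0.0001,  1.1932, -0.0583]), 'dq': array([ 0.0009,  0.0001,  0.0006, -0.0001,  0.0004, -0.0009]), 'effort': array([  0.3487, -40.3615, -31.1177,  -0.0644,   2.1298,   0.0275]), 'ee_pos': array([ 0.5549, -0.0261,  0.1582]), 'tool_rot': array([0.7518, 0.6593, 0.0014, 0.0017]), 'contact_force': array([5.6711, 0.0566, 1.5868]), 'wrist_torque': array([-0.1704, -1.0675,  0.0385]), 'finger_force': 60.63332140445709, 'finger_gap': 0.023597223009240442}
scene top face n 0 z nan rect mm ((0.0, 0.0), (0.0, 0.0), 0.0) mean [nan nan nan]
rail x=a*y+b [0.1254 0.5599] ztop [0.1223 0.1243 0.1261] yaw deg -7.149393444262345 yrange -0.1298786567411881 0.16982404430724823
post 117 [ 0.5404 -0.1475  0.1367] [ 0.5213 -0.1595  0.1321] [ 0.5578 -0.1386  0.1401]
post 184 [0.5823 0.1747 0.1366] [0.5633 0.1652 0.132 ] [0.5998 0.1835 0.1413]
ring 138 [0.5726 0.0719 0.1253] [0.5512 0.0334 0.1006] [0.5852 0.0787 0.4703]
top top face n 0 z nan rect mm ((0.0, 0.0), (0.0, 0.0), 0.0) mean [nan nan nan]
rail x=a*y+b [0.1231 0.5591] ztop [0.1228 0.1259 0.1282] yaw deg -7.016308903537773 yrange 0.07266278274188698 0.16926619715157232
post 159 [ 0.5388 -0.1473  0.137 ] [ 0.522  -0.1562  0.1323] [ 0.5556 -0.1385  0.1408]
post 161 [0.5809 0.1745 0.137 ] [0.5628 0.1662 0.1323] [0.5984 0.1837 0.141 ]
  return _methods._mean(a, axis=axis, dtype=dtype,
  ret = ret.dtype.type(ret / rcount)
m.py:10: RuntimeWarning: Mean of empty slice.
  print(cam,'top face n',len(q),'z',np.median(q[:,2]),'rect mm',r, 'mean',q.mean(0))
  ret = um.true_divide(
m.py:18: RuntimeWarning: Mean of empty slice.
  q=P[blue]; print('ring',len(q),q.mean(0),q.min(0),q.max(0))
Traceback (most recent call last):
  File "m.py", line 18, in measure
    q=P[blue]; print('ring',len(q),q.mean(0),q.min(0),q.max(0))
                                             ~~~~~^^^
ValueError: zero-size array to reduction operation minimum which has no identity
```

Emit:
{"name": "jog_arm", "arguments": {
  "increments": [
    [[255,0,0.06,-0.03,0,0,0],[255,0,0.12,-0.03,0,0,0],[255,0,0.12,-0.03,0,0,0]]
  ]
}}

```text
clock: 11.18
ee_pos: [0.555, -0.0261, 0.1578]
tool_rot: [0.752, 0.659, 0.0, 0.001]
contact_force: [4.5, -1.7, 2.8]
finger_gap: 0.0238
finger_force: 60.6
```

Emit:
{"name": "jog_arm", "arguments": {
  "increments": [
    [[255,0,0.1,-0.05,0,0,0],[255,0,0.2,-0.05,0,0,0],[255,0,0.2,-0.05,0,0,0]]
  ]
}}

```text
clock: 11.43
ee_pos: [0.5552, -0.0262, 0.1573]
tool_rot: [0.752, 0.659, -0.001, -0.001]
contact_force: [-0.8, -1.2, 2.9]
finger_gap: 0.0232
finger_force: 60.8
```

```bash
python3 g.py .5553 -.026 .16;python3 - <<'E'
from workcell import arm
for i in range(4): arm.read_camera('top'); print(arm.state()['contact_force'],arm.state()['wrist_torque'],arm.state()['ee_pos'])
E
```

```text
t 11.4333 pos [ 0.5552 -0.0262  0.1573] F [-0.8237 -1.1724  2.861 ] M [-0.1544  0.1909  0.0329] gap 0.023220871310553295 q [-0.1888  0.1479  1.7971 -0.0004  1.1998 -0.0579]
tool y yaw -7.489600491818953 z [-0.0032  0.0003 -1.    ]
shift cm [ 0.0167  0.0024 -0.2654]
[-1.51317309 -1.27447071  3.58112997] [-0.22847903  0.32812408 -0.01983473] [ 0.55524317 -0.02615553  0.15734102]
[-2.81237759 -1.17283338  1.77860806] [-0.23032546  0.42813559  0.00248211] [ 0.5552621  -0.0261193   0.15735587]
[-3.98864535 -0.67234843  2.90550782] [-0.19592699  0.52817745  0.04170781] [ 0.5552455  -0.02614379  0.15735746]
[-4.21891558 -1.66588831  3.07888766] [-0.25237072  0.57560967  0.02919822] [ 0.55526637 -0.02616809  0.15739651]
```

Emit:
{"name": "jog_arm", "arguments": {
  "increments": [
    [[255,0,-0.1,-0.15,0,0,0],[255,0,-0.1,-0.15,0,0,0],[255,0,-0.1,-0.15,0,0,0],[255,0,-0.1,-0.15,0,0,0],[255,0,-0.1,-0.15,0,0,0],[255,0,-0.1,-0.15,0,0,0]]
  ]
}}

```text
clock: 12.13
ee_pos: [0.5552, -0.0261, 0.1595]
tool_rot: [0.752, 0.659, -0.0, -0.0]
contact_force: [-2.2, -2.0, 2.9]
finger_gap: 0.0234
finger_force: 60.7
```

Emit:
{"name": "jog_arm", "arguments": {
  "increments": [
    [[255,0.3,0,0,0,0,0],[255,0.9,0,0,0,0,0],[255,1.6,0,0,0,0,0],[255,2.3,0,0,0,0,0],[255,3,0,0,0,0,0],[255,3.7,0,0,0,0,0],[255,4.4,0,0,0,0,0],[255,5,0,0,0,0,0],[255,5.5,0,0,0,0,0],[255,5.9,0,0,0,0,0],[255,5.9,0,0,0,0,0],[255,5.9,0,0,0,0,0]]
  ]
}}

```text
clock: 13.13
ee_pos: [0.5631, 0.0316, 0.1595]
tool_rot: [0.752, 0.659, -0.001, 0.001]
contact_force: [-2.8, -5.1, 2.6]
finger_gap: 0.0233
finger_force: 60.7
```

```bash
python3 g.py .5643 .0434 .1595
python3 - <<'E'
from m import *
p,d=shot('scene'); P=cloud('scene',d)
u,v=map(int,pix('scene',[.565,.05,.13])); cv2.imwrite('pics/slide1.png',cv2.resize(p[v-50:v+50,u-65:u+65,::-1],None,fx=6,fy=6,interpolation=2))
print(u,v,pix('scene',[.56,.02,.133]),pix('scene',[.57,.05,.133]))
E
```

```text
t 13.1333 pos [0.5631 0.0316 0.1595] F [-2.7969 -5.0968  2.5644] M [-0.8794  0.3314  0.0331] gap 0.023260365042734574 q [-0.0828  0.162   1.7767 -0.0019  1.203   0.0486]
tool y yaw -7.486154670046917 z [-0.0003 -0.0017 -1.    ]
shift cm [ 1.1838 -0.0322  0.0012]
372 223 [np.float64(362.83339566862765), np.float64(211.05091722020467)] [np.float64(371.0351783621333), np.float64(223.68712934854585)]
```

View pics/slide1.png

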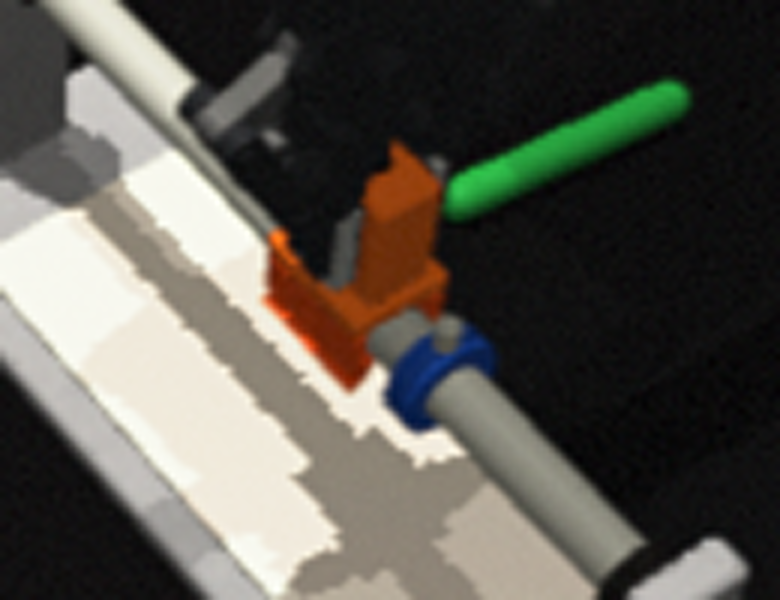

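The crop shows the holder snapped on at (350,310), with a gap of about 10 mm to the ring at (440,380). I'll creep in.

Emit:
{"name": "jog_arm", "arguments": {
  "increments": [
    [[255,0.2,0,0,0,0,0],[255,0.4,0,0,0,0,0],[255,0.6,0,0,0,0,0],[255,0.7,0,0,0,0,0],[255,0.8,0,0,0,0,0],[255,0.8,0,0,0,0,0]]
  ]
}}

```text
clock: 13.68
ee_pos: [0.564, 0.0387, 0.1595]
tool_rot: [0.752, 0.659, -0.001, 0.001]
contact_force: [-2.8, -8.1, 2.2]
finger_gap: 0.0232
finger_force: 60.7
```

Emit:
{"name": "jog_arm", "arguments": {
  "increments": [
    [[255,0.05,0,0,0,0,0],[255,0.1,0,0,0,0,0],[255,0.1,0,0,0,0,0]]
  ]
}}

```text
clock: 13.93
ee_pos: [0.5641, 0.0395, 0.1594]
tool_rot: [0.752, 0.659, -0.001, 0.001]
contact_force: [-2.3, -8.6, 2.6]
finger_gap: 0.0234
finger_force: 60.7
```

Emit:
{"name": "jog_arm", "arguments": {
  "increments": [
    [[255,0.05,0,0,0,0,0],[255,0.05,0,0,0,0,0],[255,0.05,0,0,0,0,0]]
  ]
}}

```text
clock: 14.18
ee_pos: [0.5642, 0.04, 0.1594]
tool_rot: [0.752, 0.659, -0.001, 0.001]
contact_force: [-2.9, -8.6, 2.4]
finger_gap: 0.0235
finger_force: 60.7
```

Emit:
{"name": "jog_arm", "arguments": {
  "increments": [
    [[255,0.05,0,0,0,0,0],[255,0.05,0,0,0,0,0],[255,0.05,0,0,0,0,0]]
  ]
}}

```text
clock: 14.43
ee_pos: [0.5642, 0.0405, 0.1595]
tool_rot: [0.752, 0.659, -0.001, 0.001]
contact_force: [-1.8, -9.0, 2.0]
finger_gap: 0.023
finger_force: 60.7
```

Run:
```python
from m import *
p,d=shot('scene'); print(arm.state()['contact_force'],arm.state()['ee_pos'])
u,v=372,223; cv2.imwrite('pics/slide2.png',cv2.resize(p[v-25:v+35,u-35:u+45,::-1],None,fx=10,fy=10,interpolation=2))
P=cloud('scene',d);hsv=cv2.cvtColor(p,cv2.COLOR_RGB2HSV).astype(int)
m=(d>0)&(hsv[...,0]>100)&(hsv[...,0]<130)&(hsv[...,1]>110)&(abs(P[...,0]-.56)<.05)&(abs(P[...,1]-.06)<.07)&(P[...,2]>.09)&(P[...,2]<.15)
print('ring',m.sum(),P[m].mean(0),P[m].min(0),P[m].max(0))
```

```text
[-1.8074 -8.1418  1.2889] [0.5642 0.0405 0.1595]
ring 136 [0.5724 0.0721 0.1241] [0.5505 0.0635 0.1011] [0.585  0.0785 0.1336]
```

View pics/slide2.png

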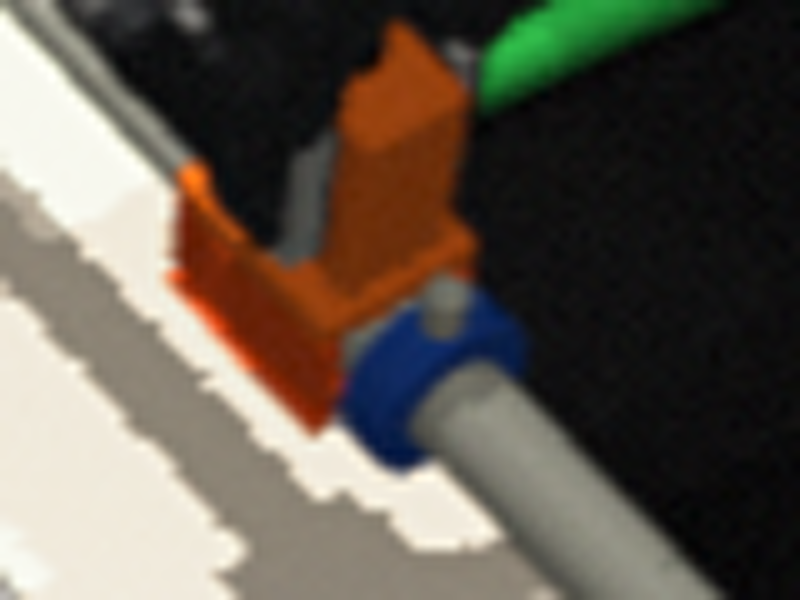

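The ring mean is unchanged, with a gap of about 2–3 mm left at (360,345) in the crop. I'll continue in 0.5–1 mm steps and watch for the force to rise.

Emit:
{"name": "jog_arm", "arguments": {
  "increments": [
    [[255,0.05,0,0,0,0,0],[255,0.1,0,0,0,0,0],[255,0.1,0,0,0,0,0]]
  ]
}}

```text
clock: 14.73
ee_pos: [0.5644, 0.0415, 0.1595]
tool_rot: [0.752, 0.659, -0.001, 0.001]
contact_force: [-3.8, -7.5, 1.8]
finger_gap: 0.0233
finger_force: 60.7
```

Emit:
{"name": "jog_arm", "arguments": {
  "increments": [
    [[255,0.05,0,0,0,0,0],[255,0.05,0,0,0,0,0],[255,0.05,0,0,0,0,0]]
  ]
}}

```text
clock: 14.98
ee_pos: [0.5645, 0.042, 0.1595]
tool_rot: [0.752, 0.659, -0.001, 0.001]
contact_force: [-1.5, -8.1, 2.0]
finger_gap: 0.0233
finger_force: 60.7
```

Emit:
{"name": "jog_arm", "arguments": {
  "increments": [
    [[255,0.05,0,0,0,0,0],[255,0.05,0,0,0,0,0],[255,0.05,0,0,0,0,0]]
  ]
}}

```text
clock: 15.23
ee_pos: [0.5645, 0.0425, 0.1595]
tool_rot: [0.752, 0.659, -0.001, 0.001]
contact_force: [-2.5, -8.8, 1.5]
finger_gap: 0.0233
finger_force: 60.7
```

Emit:
{"name": "jog_arm", "arguments": {
  "increments": [
    [[255,0.05,0,0,0,0,0],[255,0.05,0,0,0,0,0],[255,0.05,0,0,0,0,0]]
  ]
}}

```text
clock: 15.48
ee_pos: [0.5646, 0.043, 0.1595]
tool_rot: [0.752, 0.659, -0.001, 0.001]
contact_force: [-2.5, -8.0, 2.7]
finger_gap: 0.0234
finger_force: 60.7
```

Emit:
{"name": "jog_arm", "arguments": {
  "increments": [
    [[255,0.05,0,0,0,0,0],[255,0.05,0,0,0,0,0],[255,0.05,0,0,0,0,0]]
  ]
}}

```text
clock: 15.73
ee_pos: [0.5646, 0.0435, 0.1594]
tool_rot: [0.752, 0.659, -0.001, 0.001]
contact_force: [-2.4, -8.2, 2.6]
finger_gap: 0.0232
finger_force: 60.7
```

Emit:
{"name": "jog_arm", "arguments": {
  "increments": [
    [[255,0.05,0,0,0,0,0],[255,0.05,0,0,0,0,0],[255,0.05,0,0,0,0,0]]
  ]
}}

```text
clock: 15.98
ee_pos: [0.5647, 0.0439, 0.1595]
tool_rot: [0.752, 0.659, -0.001, 0.001]
contact_force: [-1.5, -8.7, 1.0]
finger_gap: 0.0232
finger_force: 60.7
```

```bash
cat > r.py <<'E'
from m import *
for i in range(3):
    p,d=shot('scene'); P=cloud('scene',d);hsv=cv2.cvtColor(p,cv2.COLOR_RGB2HSV).astype(int)
    m=(d>0)&(hsv[...,0]>100)&(hsv[...,0]<130)&(hsv[...,1]>110)&(abs(P[...,0]-.56)<.05)&(abs(P[...,1]-.06)<.07)&(P[...,2]>.09)&(P[...,2]<.15)
    v,u=np.nonzero(m); print('ring',m.sum(),P[m].mean(0),P[m].max(0),u.mean(),v.mean(),arm.state()['contact_force'])
cv2.imwrite('pics/r_last.png',cv2.resize(p[198:258,337:417,::-1],None,fx=10,fy=10,interpolation=2))
E
python3 r.py
python3 - <<'E'
import cv2,numpy as np
# ring pixels in the starting picture
p=cv2.imread('pics/scene0.png')[:,:,::-1]; h=cv2.cvtColor(np.ascontiguousarray(p),cv2.COLOR_RGB2HSV).astype(int)
m=(h[...,0]>100)&(h[...,0]<130)&(h[...,1]>110); m[:, :350]=0; m[:,410:]=0; m[:215]=0; m[260:]=0
v,u=np.nonzero(m); print(m.sum(),u.mean(),v.mean())
E
```

```text
ring 135 [0.5727 0.0722 0.1243] [0.5858 0.0795 0.1344] 378.6 234.85925925925926 [-2.8326 -8.8201  2.0262]
ring 136 [0.5728 0.0723 0.1242] [0.5862 0.0781 0.134 ] 378.59558823529414 234.91176470588235 [-2.2879 -8.2829  1.7513]
ring 136 [0.5726 0.0723 0.1242] [0.5855 0.0787 0.1339] 378.68382352941177 234.86764705882354 [-1.865  -8.9353  1.8889]
146 379.40410958904107 234.12328767123287
```

Emit:
{"name": "jog_arm", "arguments": {
  "increments": [
    [[255,0.05,0,0,0,0,0],[255,0.05,0,0,0,0,0],[255,0.05,0,0,0,0,0]]
  ]
}}

```text
clock: 16.38
ee_pos: [0.5648, 0.0445, 0.1595]
tool_rot: [0.752, 0.659, -0.001, 0.001]
contact_force: [-2.2, -8.4, 2.1]
finger_gap: 0.0233
finger_force: 60.7
```

Emit:
{"name": "jog_arm", "arguments": {
  "increments": [
    [[255,0.05,0,0,0,0,0],[255,0.05,0,0,0,0,0],[255,0.05,0,0,0,0,0]]
  ]
}}

```text
clock: 16.63
ee_pos: [0.5648, 0.0448, 0.1594]
tool_rot: [0.752, 0.659, -0.001, 0.001]
contact_force: [-2.9, -9.1, 2.6]
finger_gap: 0.0232
finger_force: 60.7
```

```bash
python3 r.py
```

```text
ring 134 [0.5728 0.0722 0.1244] [0.5856 0.0786 0.134 ] 378.54477611940297 234.80597014925374 [-1.6783 -8.8555  2.068 ]
ring 137 [0.5726 0.0722 0.1241] [0.5861 0.0784 0.134 ] 378.64233576642334 234.85401459854015 [-1.1811 -9.336   1.9742]
ring 136 [0.5725 0.0722 0.124 ] [0.5855 0.0784 0.1332] 378.68382352941177 234.86764705882354 [-1.7276 -9.9838  2.5292]
```

View pics/r_last.png

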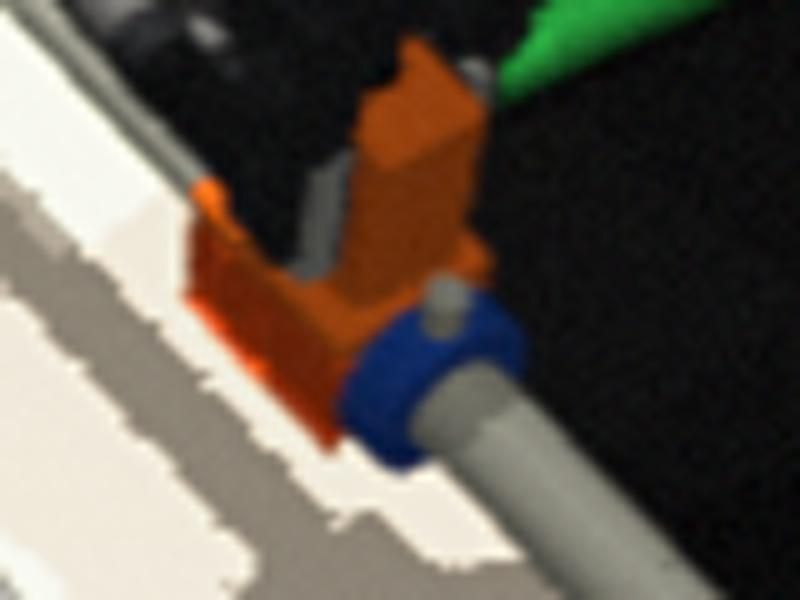

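The gap is closed at (360,350) and the ring hasn't moved. I'll add a little more push for a sure contact.

Emit:
{"name": "jog_arm", "arguments": {
  "increments": [
    [[255,0.05,0,0,0,0,0],[255,0.05,0,0,0,0,0],[255,0.05,0,0,0,0,0],[255,0.05,0,0,0,0,0]]
  ]
}}

```text
clock: 17.12
ee_pos: [0.5648, 0.0449, 0.1594]
tool_rot: [0.752, 0.659, -0.002, 0.001]
contact_force: [-3.2, -10.8, 2.6]
finger_gap: 0.0231
finger_force: 60.7
```

Emit:
{"name": "jog_arm", "arguments": {
  "increments": [
    [[255,0.05,0,0,0,0,0],[255,0.05,0,0,0,0,0],[255,0.05,0,0,0,0,0],[255,0.05,0,0,0,0,0]]
  ]
}}

```text
clock: 17.45
ee_pos: [0.5648, 0.0449, 0.1594]
tool_rot: [0.752, 0.659, -0.002, 0.001]
contact_force: [-3.3, -11.8, 1.1]
finger_gap: 0.0231
finger_force: 60.7
```

```bash
python3 r.py
```

```text
ring 133 [0.5729 0.0723 0.1244] [0.5854 0.0788 0.1341] 378.57142857142856 234.8796992481203 [ -3.2641 -13.2385   1.9847]
ring 132 [0.5728 0.0722 0.124 ] [0.585  0.0782 0.133 ] 378.5530303030303 234.97727272727272 [ -2.4913 -12.0409   1.9324]
ring 134 [0.5729 0.0722 0.124 ] [0.585  0.0783 0.1337] 378.5223880597015 234.97761194029852 [ -3.078  -12.2492   2.5024]
```

Emit:
{"name": "jog_arm", "arguments": {
  "increments": [
    [[255,-0.1,0,0,0,0,0],[255,-0.2,0,0,0,0,0],[255,-0.25,0,0,0,0,0],[255,-0.25,0,0,0,0,0],[255,-0.25,0,0,0,0,0]]
  ]
}}

```text
clock: 18.02
ee_pos: [0.5647, 0.0447, 0.1595]
tool_rot: [0.752, 0.659, -0.0, 0.0]
contact_force: [-1.8, -5.6, 2.9]
finger_gap: 0.0232
finger_force: 60.7
```

Emit:
{"name": "jog_arm", "arguments": {
  "increments": [
    [[255,-0.1,0.05,0,0,0,0],[255,-0.1,0.05,0,0,0,0],[200,-0.1,0.05,0,0,0,0],[120,-0.1,0.05,0,0,0,0],[100,-0.1,0.05,0,0,0,0],[100,-0.1,0.05,0,0,0,0],[100,-0.1,0.05,0,0,0,0],[100,-0.1,0.05,0,0,0,0]]
  ]
}}

```text
clock: 18.68
ee_pos: [0.5653, 0.0444, 0.1596]
tool_rot: [0.752, 0.659, 0.0, 0.0]
contact_force: [-0.5, 0.7, -0.7]
finger_gap: 0.0523
finger_force: 0.0
```

Emit:
{"name": "jog_arm", "arguments": {
  "increments": [
    [[100,0,0,-1,0,0,0],[100,0,0,-3,0,0,0],[100,0,0,-6,0,0,0],[100,0,0,-9,0,0,0],[100,-3,0,-12,0,0,0],[100,-7,0,-15,0,0,0],[100,-10,0,-18,0,0,0],[100,-12,0,-18,0,0,0],[100,-12,0,-18,0,0,0],[100,-12,0,-18,0,0,0]]
  ]
}}

```text
clock: 19.52
ee_pos: [0.5497, -0.076, 0.3413]
tool_rot: [0.753, 0.658, 0.001, 0.001]
contact_force: [-0.1, 0.2, -0.0]
finger_gap: 0.0519
finger_force: 0.0
```

```bash
python3 r.py
python3 - <<'E'
from m import *
print(arm.state()['ee_pos'],arm.state()['contact_force'])
for cam in ['scene','top']:
    p,d=shot(cam); P=cloud(cam,d); h=cv2.cvtColor(p,cv2.COLOR_RGB2HSV).astype(int)
    m=(d>0)&(h[...,0]<20)&(h[...,1]>150)&(abs(P[...,0]-.565)<.04)&(abs(P[...,1]-.043)<.05)&(P[...,2]>.185)&(P[...,2]<.21)
    q=P[m]
    if m.sum(): print(cam,m.sum(),'blocktop',q.mean(0),q.min(0),q.max(0))
    for n in ['amber_jar','red_bottle','teal_bottle','beaker']:
        r=arm.search_frame(n,cam)
        if r: print(n,w(cam,r[0]['at']))
    if cam=='scene': cv2.imwrite('pics/final.png',p[100:420,150:560,::-1])
E
```

```text
ring 137 [0.5732 0.0722 0.1244] [0.5852 0.0802 0.1338] 378.4160583941606 234.8978102189781 [ 0.3183  0.6927 -0.5744]
ring 138 [0.5729 0.0722 0.1244] [0.5865 0.0789 0.1347] 378.5072463768116 234.84782608695653 [0.2477 0.8836 0.2384]
ring 138 [0.573  0.0722 0.1243] [0.5853 0.0797 0.1345] 378.4782608695652 234.8840579710145 [-0.3201 -0.2291 -0.4492]
[ 0.5492 -0.0738  0.3389] [-0.3201 -0.2291 -0.4492]
amber_jar [0.4674 0.2865 0.0646]
red_bottle [0.7794 0.245  0.136 ]
teal_bottle [ 0.7609 -0.2394  0.1095]
beaker [0.7967 0.0152 0.0551]
amber_jar [0.4489 0.2769 0.0728]
red_bottle [0.7571 0.2218 0.1428]
teal_bottle [ 0.739  -0.2481  0.1618]
beaker [0.8087 0.0379 0.0412]
```

View pics/final.png

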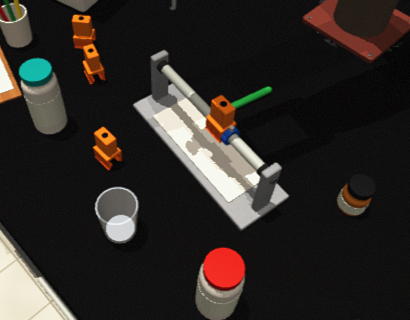

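The final crop shows the holder upright on the rail at (221,118), touching the ring at (229,135). All the bystanders stand where they were.

```bash
python3 -c "
from workcell import arm
print(arm.close_job())"
```

```text
the job is handed in; nothing more can be done
None
```

I snapped the orange holder onto the rail and slid it until it touches the blue ring. I then let go and handed the job in at about 20 s; the ring, jar, bottles and beaker measured unmoved, but the hand-in gave no verdict.

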